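# Hold the flat temperature probe in the block heater's slot

## Task

First slide the cap on top of the block heater fully open to uncover its slot; then take the flat-bladed temperature probe out of its stand, pass the blade down through the slot and keep holding it there, upright and still, with about half of the blade below the lid and without pushing hard against the slot. Finish while still holding the probe (do not let go, the program ends with it in the gripper), and leave the dish, the beaker and the tube rack where they are.

Things in the scene. Friction and masses are not known exactly. Their poses are not given: they have to be found in the camera images.
- heater: Block heater, bare-metal box 150 (its x) x 110 (its y) x 110 mm high, fixed to the bench, display on its -x face; origin at the centre of its underside, z up. Grey lid, its top face 110 mm above the origin; the slot in it lies 15 mm to the -y side of the middle, long side along x. Two low rails (6 mm high, along y) flank the cap at x = -29 and +29 mm.
- slot_mouth (a point): Centre of the slot at the lid's top face; axes as the heater's. The slot is 32 mm (x) by 8 mm (y), 2 mm more than the blade each way in all (1 mm a side), its upper edge bevelled by about 3 mm. Below the 12 mm thick lid it opens into a well 60 x 40 mm whose floor is 100 mm below this point.
- cover (a joint): Slide of the grey slot cap: 0 = closed over the slot, 0.055 m = fully open (end stop). It grows as the cap moves along the heater's +y. Friction of about 3 N holds it wherever it is left. Starts within 6 mm of closed.
- cap_grip (a point): Top centre of the upright rib on the slot cap (moves with the cap), 34.5 mm above the lid. The rib is 32 mm long (heater x), 10 mm thick (heater y) and 30 mm tall, on a plate 50 (x) x 24 (y) x 4 mm.
- stand: White plastic block 85 (its x) x 70 (its y) x 55 mm high, fixed to the bench, origin at the centre of its underside. The blade of the probe stands in a loose slot 34 x 10 mm, 50 mm deep, in the middle of its top (long side along x).
- probe: Cordless flat probe, about 0.12 kg: steel blade 30 (its x) x 6 (its y) x 80 mm long, under a white head 44 (x) x 24 (y) x 50 mm tall. Origin at the centre of the blade's lower end, z up; the head spans z = 80 to 130 mm. The lowest 4 mm of blade is 26 x 4 mm. Starts upright in the stand, tip 5 mm above the bench, turned as the stand. Grip the head across its 24 mm; fits the slot either way round.
- dish: Bystander: clear plastic dish with lid, 58 mm across, 15 mm high, between heater and stand; origin at the centre of its underside.
- beaker: Bystander: glass beaker 58 mm across, 85 mm high, beyond the work; origin at the centre of its underside.
- rack: Bystander: white tube rack 60 x 140 x 40 mm with five clear capped tubes on it (82 mm high in all), beyond the work; origin at the centre of its underside.

How it is judged:
On the way, in this order (a step that is already met when the one before it is completed fails the run):
1. the slot cap is slid fully open (value of joint cover above 0.045 m), for 0.2 s.
2. the probe is lifted clear of its stand, in the gripper (height (world z) of probe above 0.06 m and contact force between the fingers and probe above 1 N), for 0.2 s.
At the end, for the whole second after the job is handed in: The probe is held by the fingers, still and upright (within 7 degrees), its blade through the slot with the tip 25 to 55 mm below the lid's top (so neither the head rests on the lid nor the tip on the well's floor), pressing on the heater with less than 10 N; the cap is open by more than 45 mm (z of probe in the frame of slot_mouth between -0.055 and -0.025 m and horizontal distance between probe and slot_mouth below 0.01 m and angle between probe's own z axis and vertical below 0.12 rad and value of joint cover above 0.045 m and contact force between the fingers and probe above 1 N and contact force between probe and heater below 10 N and linear speed of probe below 0.02 m/s and angular speed of probe below 0.2 rad/s); the arm keeps its last pose, push and grip.
It fails at once if the dish is moved by more than 20 mm (distance of dish from where it was at the start of the episode above 0.02 m).
It fails at once if the beaker is moved by more than 20 mm (distance of beaker from where it was at the start of the episode above 0.02 m).
It fails at once if the rack is moved by more than 20 mm (distance of rack from where it was at the start of the episode above 0.02 m).
It also fails if it takes over 64 s, if anything falls off the work surface, if the arm or the gripper's body presses on something with over 40 N, if the wrist force passes 120 N, or if a joint passes its speed limit or range.

## Robot

A 6-joint arm with a two-finger parallel gripper is mounted at the origin on the work surface. World frame = base frame: x ahead of the robot, y to its left, z up, the work surface at z = 0. Lengths are in m, angles in rad, forces in N, time in s.
With the tool pointing down it reaches from about 0.375 to 0.9 m from the base axis. Payload 3.1 kg.
Tool frame: the origin (TCP) lies midway between the tips of the shut fingers; the grasp point (between the pads) lies 19 mm behind it (manip.grip_depth is the distance from the TCP to the grasp point, in m); z points along the fingers, y is the line along which they close (so a half turn about z gives the same grasp; the last joint's range is limited). The gripper opens to 85 mm and grips with 20 to 120 N. Pads are 22 mm wide; open, the fingers measure 114 mm over their backs; the gripper's body (76 mm by 85 mm) begins 54 mm behind the grasp point. The pads swing forward as they close: fully open they stand 13 mm farther back than shut.
Start: joints at [1.008, 0.527, 1.433, -0, 1.181, -0.178], TCP at [0.234, 0.58, 0.231] pointing down, gripper open.
Joint ranges: [-3.08, 3.08], [-0.75, 2.2], [0.22, 2.44], [-1.43, 4.57], [0, 2.65], [-2.85, 2.85]. Speed limits (rad/s): [2.79, 2.79, 3.14, 3.14, 3.14, 3.14].

## Interface

Orientations are given as a unit quaternion [x, y, z, w].
In Python, from station import telemetry, snapshot, manip gives the robot as it stands. The module is installed in compiled form; this text tells all that it offers.
- The arm moves only by the shell command python3 -m crank 'ROWS' [OPENING] [FORCE]. ROWS is text: rows parted by semicolons, each of 6 numbers parted by spaces: the shift along the tool's x, y, z as a fraction of full scale, then the turn, a rotation vector about the tool's x, y, z as a fraction of full scale. A call has exactly 5 rows; each row shifts and turns the commanded pose from where the row before left it, along the tool's axes as they then stand; what a row does not reach is not made up. Full scale, the value 1, is 4 cm for a shift and 90 degrees for a turn. A row lasts 1/10 s, in which the tool goes at most 50 mm and 8.59 degrees, less where a joint would pass 70% of its speed; a pose out of reach is approached as far as the arm can. A call with a number of a shift or a turn outside -1 to 1 is refused whole. A call with a gripper value outside its range is refused whole. OPENING is the opening, from -1 (shut) to 1 (fully open), set as the call begins (- or left out, the last holds). The fingers move at their own pace and stop on an object; FORCE is the grip in N (left out, the last holds). Time passes only in rows, so rows that do not move let the fingers close, or fill a call up. It gives the time, the measured TCP pose, the force, the opening and the grip force at its end, in the units of the state.
- telemetry.sense(): the state, without advancing time (a new reading comes with each control period).
- snapshot(name): name is "side" or "top"; returns a dict with "image" (400x640x3 uint8, red, green, blue), "depth" (400x640 float32, m along the optical axis (not along the pixel's ray), 0 where there is no reading), "camera_matrix" (3x3 intrinsics, pixels), "rvec" (rotation vector, rad) and "tvec" (3), from world to camera coordinates, as OpenCV has them. Camera axes: x right, y down, z forward; pixel columns grow to the right and rows downward; lengths in m; the calibration is good to about 2 mm. A picture is of the moment at which its call begins.
- manip.sign_off(): hands the job in; it is judged then, once.
The state is a dict: "t": time; "q": joint angles; "qd": joint speeds; "tau": joint torques, N m; "tcp_pos": TCP position; "tool_rot": TCP orientation; "force": force on the tool from outside, world axes, zero at the start; "ft_torque": the same for the moment, N m; "finger_gap": opening from 0.0 (shut) to 1.0 (fully open); "gripper_force": force on a finger pad.
Only numpy, scipy, OpenCV 4.12 (cv2) and the standard library are available. Lean on these libraries where they do the work, as an engineer would, in place of code of your own. Each camera call takes 0.05 s, during which the arm holds its last target. There are 200 camera calls.

## Working session

There is one attempt and no reset: what is moved stays moved. The work goes in short steps, Python scripts to look and compute and a shell command to move; the robot and the scene stay as the last step left them, time stands still between calls to the robot, and variables do not carry over. Pictures are saved under pics/ and viewed, at most 10 in all, crops included, and the job is handed in when it is done.

```bash
mkdir -p pics; cat > h.py <<'E'
import numpy as np, cv2
from station import telemetry, snapshot, manip
from scipy.spatial.transform import Rotation as R
def cloud(s):
    K=s["camera_matrix"];d=s["depth"];v,u=np.mgrid[0:400,0:640]
    p=np.stack([(u-K[0,2])/K[0,0]*d,(v-K[1,2])/K[1,1]*d,d],-1)
    M=cv2.Rodrigues(np.array(s["rvec"],float))[0]
    return (p-np.array(s["tvec"]).ravel())@M
def save(s,n): cv2.imwrite("pics/"+n,s["image"][:,:,::-1])
E
python3 - <<'E'
from h import *
for n in("side","top"):
    s=snapshot(n);save(s,n+"0.png");np.savez(n+"0.npz",**s)
t=telemetry.sense();print(t);print(R.from_quat(t["tool_rot"]).as_matrix().round(3),manip.grip_depth)
E
```

```text
{'t': 0.1, 'q': array([ 1.00850036e+00,  5.28338858e-01,  1.43377809e+00, -4.93510369e-05,
        1.18139571e+00, -1.78513740e-01]), 'qd': array([-0.00045894, -0.00165921, -0.00300506, -0.00102714, -0.00020319,
        0.00141513]), 'tau': array([-2.67077749e-04, -4.43301630e+01, -1.78586000e+01, -2.67610867e-04,
        3.91760375e-03,  7.77854154e-06]), 'tcp_pos': array([0.2336632 , 0.5789831 , 0.23045133]), 'tool_rot': array([ 1.90706335e-01,  9.81646663e-01, -9.03154682e-04, -3.26241753e-04]), 'force': array([-0.4777026 ,  0.75344043,  0.17831794]), 'ft_torque': array([-0.00033007, -0.01520525, -0.02871189]), 'gripper_force': 0.0, 'finger_gap': 0.9999568470724899}
[[-0.927  0.374 -0.001]
 [ 0.374  0.927 -0.002]
 [ 0.    -0.002 -1.   ]] 0.0187
```

View pics/top0.png

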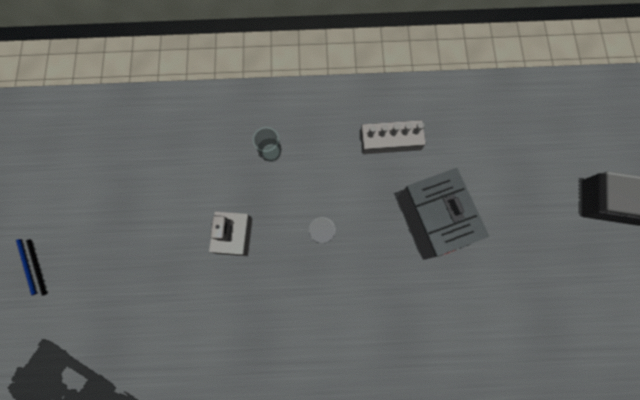

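View pics/side0.png

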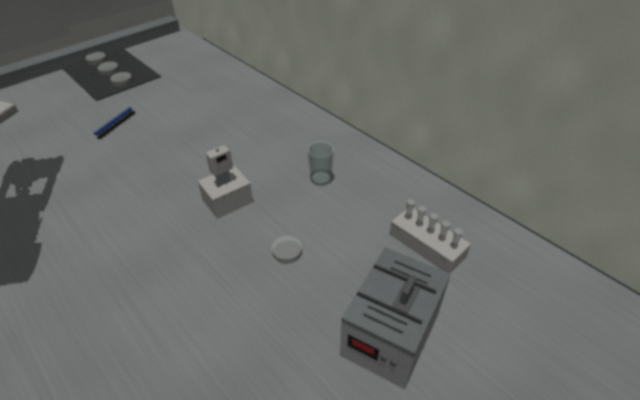

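The top view shows the heater near (445,213), its cap rib near (454,207), stand (230,232), probe head (220,227), dish (322,230), beaker (267,143) and rack (393,135). The side view has the heater display at (363,346), the rib at (408,290) and the probe head at (220,160).

```bash
python3 - <<'E'
from h import *
def rect(P,n):
    xy=P[:,:2].astype(np.float32)*1000; r=cv2.minAreaRect(xy); print("  ",n,len(P),"c",np.round(r[0],1),"size",np.round(r[1],1),"ang",round(r[2],1),"z",np.percentile(P[:,2],[2,50,98]).round(4))
for n in("top","side"):
    s=np.load(n+"0.npz");P=cloud(s);z=P[...,2]
    C=-cv2.Rodrigues(s["rvec"])[0].T@s["tvec"].ravel();print(n,"cam",C.round(3),"f",s["camera_matrix"][0,0])
    m=((z>.008)&(z<.4)&(s["depth"]>0)&(np.hypot(P[...,0],P[...,1])<1.1)&(np.hypot(P[...,0],P[...,1])>.3)).astype(np.uint8)
    k,l,st,c=cv2.connectedComponentsWithStats(m)
    for i in range(1,k):
        if st[i,4]<60: continue
        q=l==i; print(st[i],c[i].round(0)); rect(P[q],"all")
        for a,b in((.05,.06),(.105,.115),(.116,.128),(.128,.14),(.14,.152)):
            w=q&(z>a)&(z<b)
            if w.sum()>8: rect(P[w],(a,b))
for n,box in(("top",(380,520,155,270)),("side",(330,460,240,385)),):
    im=np.load(n+"0.npz")["image"];a,b,c,d=box;o=im[c:d,a:b,::-1];cv2.imwrite(f"pics/{n}crop.png",cv2.resize(o,None,fx=4,fy=4,interpolation=cv2.INTER_CUBIC))
E
```

```text
top cam [0.445 0.014 0.832] f 373.0919355851669
[ 360  120   65   34 1803] [392. 136.]
   all 1803 c [ 771.3 -152.4] size [ 62.8 139.7] ang 2.1 z [0.0119 0.0387 0.0817]
   (0.05, 0.06) 49 c [ 769.5 -152.8] size [  9.5 113.8] ang 2.4 z [0.0502 0.0552 0.0596]
[252 127  29  34 675] [267. 143.]
   all 675 c [752.1 130.6] size [55.5 55.8] ang 45.8 z [0.0108 0.0591 0.085 ]
   (0.05, 0.06) 76 c [751.8 130.5] size [51.3 45.4] ang 26.9 z [0.0507 0.055  0.0598]
[ 398  168   91   92 5147] [441. 214.]
   all 5147 c [ 575.7 -231.1] size [153.3 111.7] ang 17.6 z [0.0205 0.1086 0.1363]
   (0.05, 0.06) 95 c [ 545.9 -193.6] size [172.5  71.6] ang 46.0 z [0.0502 0.0551 0.0599]
   (0.105, 0.115) 3917 c [ 577.2 -230.9] size [150.3 111.2] ang 17.7 z [0.1062 0.109  0.1141]
   (0.116, 0.128) 71 c [ 575.9 -227.7] size [61.2 93.5] ang 18.2 z [0.116  0.1177 0.1266]
   (0.128, 0.14) 44 c [ 578.8 -239. ] size [31.1  5.5] ang 25.5 z [0.1291 0.1341 0.1399]
   (0.14, 0.152) 89 c [ 580.5 -241.9] size [31.5 10.2] ang 18.0 z [0.1407 0.1428 0.1452]
[ 582  171   58   55 2665] [612. 197.]
   all 2665 c [ 600.3 -633.1] s
[... 1662 characters left out ...]
.135 ]
[  340   200   131   187 12331] [401. 297.]
   all 12331 c [ 652.6 -189.6] size [331.1 149.6] ang 16.8 z [0.013  0.1071 0.1166]
   (0.05, 0.06) 391 c [ 642.8 -207.1] size [306.1 116.5] ang 20.4 z [0.0501 0.0552 0.0598]
   (0.105, 0.115) 6226 c [ 575.3 -232. ] size [153.1 110.7] ang 17.8 z [0.1065 0.1088 0.1143]
   (0.116, 0.128) 74 c [ 573.2 -230. ] size [61.4 77. ] ang 17.4 z [0.1161 0.1207 0.1277]
   (0.128, 0.14) 57 c [ 578.  -248.8] size [ 9.4 30.8] ang 89.0 z [0.1289 0.1346 0.1397]
   (0.14, 0.152) 134 c [ 578.6 -244.2] size [31.2 10. ] ang 17.6 z [0.1404 0.1427 0.1445]
[271 236  31  26 610] [286. 248.]
   all 610 c [560.5  16.7] size [58.1 57.4] ang 41.9 z [0.0092 0.0131 0.0153]
```

View pics/topcrop.png

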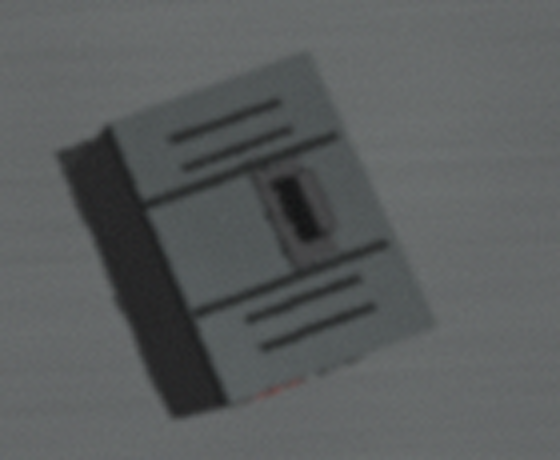

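```bash
cat > err.py <<'E'
import sys
from h import *
# target x y z, closing-axis angle (deg, mod 180)
x,y,z,a=map(float,sys.argv[1:5]); t=telemetry.sense(); M=R.from_quat(t["tool_rot"]).as_matrix()
d=M.T@(np.array([x,y,z])-t["tcp_pos"])/.04
b=np.degrees(np.arctan2(M[1,1],M[0,1])); w=(a-b+90)%180-90
zt=M.T@np.array([0,0,-1.]); tilt=np.cross([0,0,1],zt)/(np.pi/2)
print("shift units",d.round(3),"turn z units",round(-w/90,4),"tilt x,y",tilt[:2].round(4),"t",t["t"],"q",t["q"].round(2),"tcp",t["tcp_pos"].round(4),"F",t["force"].round(1),"gap",round(t["finger_gap"],3),"gf",round(t["gripper_force"],1))
E
r='python3 -m crank'
python3 -m crank '-.4 -.4 0 0 0 0;-.78 -.79 0 0 0 0;-.78 -.79 0 0 0 0;-.78 -.79 0 0 0 0;-.78 -.79 0 0 0 0' 1 40
python3 -m crank '-.78 -.79 0 0 0 0;-.78 -.79 0 0 0 0;-.78 -.79 0 0 0 0;-.78 -.79 0 0 0 0;-.78 -.79 0 0 0 0' >/dev/null
python3 -m crank '-.78 -.79 0 0 0 0;-.78 -.79 0 0 0 0;-.78 -.79 0 0 0 0;-.78 -.79 0 0 0 0;-.78 -.79 0 0 0 0' >/dev/null
python3 -m crank '-.78 -.79 0 0 0 0;-.78 -.79 0 0 0 0;-.78 -.79 0 0 0 0;-.5 -.5 0 0 0 0;0 0 0 0 0 0'  >/dev/null
python3 -m crank '0 0 0 0 0 -.088;0 0 0 0 0 -.088;0 0 0 0 0 -.088;0 0 0 0 0 -.088;0 0 0 0 0 -.088'
python3 -m crank '0 0 0 0 0 0;0 0 0 0 0 0;0 0 0 0 0 0;0 0 0 0 0 0;0 0 0 0 0 0'
python3 err.py .5795 -.243 .19 107.7
```

```text
t: 0.6
tcp_pos: [0.3113, 0.3931, 0.231]
tool_rot: [0.19, 0.982, -0.0, -0.0]
force: [1.1, -0.6, -0.2]
finger_gap: 0.998
gripper_force: 0.0
t: 2.6
tcp_pos: [0.5437, -0.1627, 0.2309]
tool_rot: [-0.156, 0.988, 0.001, -0.001]
force: [0.8, 0.1, 0.0]
finger_gap: 1.0
gripper_force: 0.0
t: 3.1
tcp_pos: [0.5445, -0.164, 0.2313]
tool_rot: [-0.153, 0.988, 0.0, -0.0]
force: [-0.1, 0.4, 0.9]
finger_gap: 1.002
gripper_force: 0.0
shift units [-0.237 -2.148  1.032] turn z units -0.0014 tilt x,y [ 0.0001 -0.    ] t 3.1 q [-0.49  0.45  1.58  0.    1.11 -2.37] tcp [ 0.5445 -0.164   0.2313] F [-0.1  0.4  0.9] gap 1.002 gf 0.0
```

```bash

python3 -m crank '-.1 -.7 0 0 0 0;-.1 -.7 0 0 0 0;-.04 -.7 0 0 0 0;0 -.05 0 0 0 0;0 0 0 0 0 0' >/dev/null
python3 -m crank '0 0 .4 0 0 0;0 0 .6 0 0 0;0 0 .4 0 0 0;0 0 0 0 0 0;0 0 0 0 0 0' >/dev/null
python3 err.py .5795 -.243 .121 107.7
python3 - <<'E'
from h import *
s=snapshot("side");save(s,"s1.png")
cv2.imwrite("pics/s1c.png",cv2.resize(s["image"][150:380,300:520,::-1],None,fx=2.5,fy=2.5))
E
```

```text
shift units [ 0.005 -0.02   1.362] turn z units -0.0006 tilt x,y [ 0.0005 -0.0003] t 4.1 q [-0.57  0.6   1.48  0.    1.07 -2.45] tcp [ 0.5795 -0.2422  0.1755] F [ 1.  -0.7 -0.3] gap 0.998 gf 0.0
```

View pics/s1c.png

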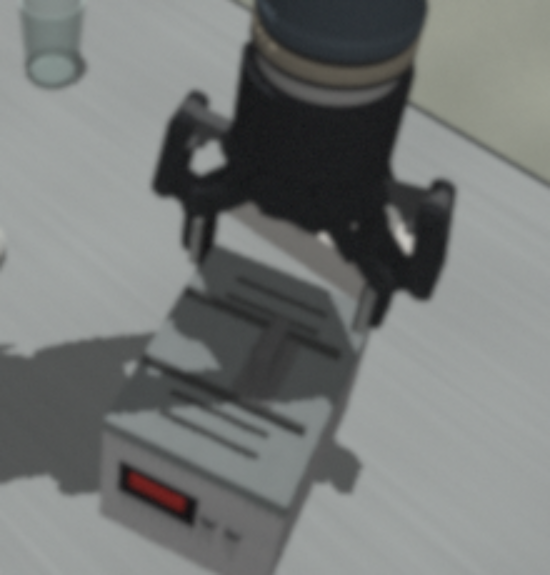

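The gripper straddles the rib along the heater's y: rib around (270,350) in the crop, fingers at (200,235) and (370,305). I'll descend and close.

```bash

python3 -m crank '0 0 .4 0 0 0;0 0 .5 0 0 0;0 0 .3 0 0 0;0 0 .15 0 0 0;0 0 0 0 0 0'
python3 -m crank '0 0 0 0 0 0;0 0 0 0 0 0;0 0 0 0 0 0;0 0 0 0 0 0;0 0 0 0 0 0' -1 30 
python3 -m crank '0 0 0 0 0 0;0 0 0 0 0 0;0 0 0 0 0 0;0 0 0 0 0 0;0 0 0 0 0 0' 
python3 err.py .5795 -.243 .121 107.7
```

```text
t: 4.65
tcp_pos: [0.5796, -0.243, 0.121]
tool_rot: [-0.153, 0.988, 0.0, -0.0]
force: [-0.7, -0.4, -0.2]
finger_gap: 0.999
gripper_force: 0.0
t: 5.15
tcp_pos: [0.5798, -0.2432, 0.1216]
tool_rot: [-0.153, 0.988, -0.0, 0.0]
force: [-0.3, -1.1, -0.2]
finger_gap: 0.14
gripper_force: 0.0
t: 5.65
tcp_pos: [0.5798, -0.2432, 0.1216]
tool_rot: [-0.153, 0.988, -0.0, 0.0]
force: [-0.4, -0.0, 3.8]
finger_gap: 0.11
gripper_force: 34.7
shift units [0.006 0.008 0.016] turn z units -0.0009 tilt x,y [-0.0003  0.0001] t 5.65 q [-0.57  0.67  1.52 -0.    0.96 -2.45] tcp [ 0.5798 -0.2432  0.1216] F [-0.4 -0.   3.8] gap 0.11 gf 34.7
```

```bash

python3 -m crank '0 .2 0 0 0 0;0 .3 0 0 0 0;0 .3 0 0 0 0;0 .3 0 0 0 0;0 .1 0 0 0 0'
python3 -m crank '0 .02 0 0 0 0;0 .02 0 0 0 0;0 .02 0 0 0 0;0 .02 0 0 0 0;0 0 0 0 0 0'
python3 err.py .5795 -.243 .121 107.7
python3 -m crank '0 .02 0 0 0 0;0 .02 0 0 0 0;0 .02 0 0 0 0;0 .02 0 0 0 0;0 0 0 0 0 0'
python3 err.py .5795 -.243 .121 107.7

```

```text
t: 6.15
tcp_pos: [0.5646, -0.1955, 0.1216]
tool_rot: [-0.154, 0.988, 0.0, -0.0]
force: [-1.3, -3.3, 4.5]
finger_gap: 0.108
gripper_force: 34.9
t: 6.65
tcp_pos: [0.5642, -0.1942, 0.1216]
tool_rot: [-0.153, 0.988, -0.0, -0.0]
force: [-0.3, -3.8, 6.3]
finger_gap: 0.111
gripper_force: 35.1
shift units [ 0.005 -1.28   0.016] turn z units -0.0008 tilt x,y [-0.0002 -0.    ] t 6.65 q [-0.52  0.63  1.6  -0.    0.91 -2.4 ] tcp [ 0.5642 -0.1942  0.1216] F [-0.3 -3.8  6.3] gap 0.111 gf 35.1
t: 7.15
tcp_pos: [0.564, -0.1936, 0.1216]
tool_rot: [-0.153, 0.988, -0.002, 0.001]
force: [-0.2, -8.2, 3.7]
finger_gap: 0.111
gripper_force: 34.7
shift units [ 0.006 -1.295  0.022] turn z units -0.0005 tilt x,y [-0.0031  0.0003] t 7.15 q [-0.52  0.63  1.6  -0.    0.9  -2.39] tcp [ 0.564  -0.1936  0.1216] F [-0.2 -8.2  3.7] gap 0.111 gf 34.7
```

```bash

python3 -m crank '0 -.05 0 0 0 0;0 0 0 0 0 0;0 0 0 0 0 0;0 0 0 0 0 0;0 0 0 0 0 0'
python3 err.py .5795 -.243 .121 107.7
python3 -m crank '0 0 0 0 0 0;0 0 0 0 0 0;0 0 0 0 0 0;0 0 0 0 0 0;0 0 0 0 0 0' 1 >/dev/null
python3 -m crank '0 0 -.4 0 0 0;0 0 -.8 0 0 0;0 0 -.8 0 0 0;0 0 -.6 0 0 0;0 0 0 0 0 0'
python3 -m crank '0 0 0 0 0 .09;0 0 0 0 0 .09;0 0 0 0 0 .09;0 0 0 0 0 0;0 0 0 0 0 0'
python3 err.py .5583 .2134 .21 83.2

```

```text
t: 7.65
tcp_pos: [0.564, -0.1936, 0.1216]
tool_rot: [-0.153, 0.988, -0.001, 0.0]
force: [-0.7, -4.1, 6.0]
finger_gap: 0.11
gripper_force: 35.0
shift units [ 0.004 -1.293  0.017] turn z units -0.0008 tilt x,y [-0.0008  0.    ] t 7.65 q [-0.52  0.63  1.6  -0.    0.91 -2.4 ] tcp [ 0.564  -0.1936  0.1216] F [-0.7 -4.1  6. ] gap 0.11 gf 35.0
t: 8.65
tcp_pos: [0.5661, -0.1942, 0.2292]
tool_rot: [-0.153, 0.988, -0.002, 0.003]
force: [-0.1, -0.1, -0.4]
finger_gap: 0.996
gripper_force: 0.0
t: 9.15
tcp_pos: [0.5634, -0.1929, 0.2244]
tool_rot: [0.057, 0.998, 0.0, -0.001]
force: [-0.3, -0.3, 0.2]
finger_gap: 1.0
gripper_force: 0.0
shift units [ 1.28  10.076  0.369] turn z units 0.0031 tilt x,y [ 0.0005 -0.001 ] t 9.15 q [-0.52  0.5   1.52  0.    1.13 -1.97] tcp [ 0.5634 -0.1929  0.2244] F [-0.3 -0.3  0.2] gap 1.0 gf 0.0
```

```bash

python3 -m crank '.05 .5 0 0 0 0;.1 .8 0 0 0 0;.1 .8 0 0 0 0;.1 .8 0 0 0 0;.1 .8 0 0 0 0' >/dev/null
python3 -m crank '.1 .8 0 0 0 0;.1 .8 0 0 0 0;.1 .8 0 0 0 0;.1 .8 0 0 0 0;.1 .8 0 0 0 0' >/dev/null
python3 -m crank '.1 .8 0 0 0 0;.1 .8 0 0 0 0;.1 .5 0 0 0 0;0 0 0 0 0 0;0 0 0 0 0 0'
python3 err.py .5583 .2134 .091 83.2
python3 - <<'E'
from h import *
for n in("top","side"):
    s=snapshot(n);save(s,n+"2.png");np.savez(n+"2.npz",**s)
a=cv2.imread("pics/top2.png")[160:265,390:495];b=cv2.imread("pics/side2.png")[240:345,350:455]
cv2.imwrite("pics/c2.png",cv2.resize(np.hstack([a,b]),None,fx=3.8,fy=3.8,interpolation=cv2.INTER_CUBIC))
E
```

```text
t: 10.65
tcp_pos: [0.5595, 0.2021, 0.2249]
tool_rot: [0.057, 0.998, -0.0, -0.0]
force: [0.1, 0.2, -0.5]
finger_gap: 1.005
gripper_force: 0.0
shift units [0.06  0.28  3.346] turn z units 0.003 tilt x,y [-0.0005 -0.0004] t 10.65 q [ 0.16  0.49  1.52 -0.    1.13 -1.3 ] tcp [0.5595 0.2021 0.2249] F [ 0.1  0.2 -0.5] gap 1.005 gf 0.0
```

View pics/c2.png

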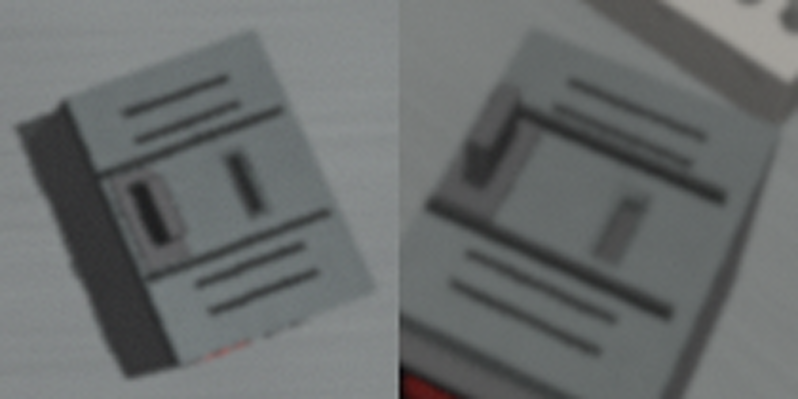

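The cap is fully open. The slot shows at about (454,208) in the top view and (507,300) minus the crop scale, i.e. about (514,300)→(514.., ) to be measured by mask; next I cast both onto the lid plane.

```bash
python3 - <<'E'
from h import *
ex=np.array([.9527,.304]);ey=np.array([-.304,.9527])
for n in("top","side"):
    s=np.load(n+"2.npz");K=s["camera_matrix"];M=cv2.Rodrigues(s["rvec"])[0];t=s["tvec"].ravel();C=-M.T@t
    g=cv2.cvtColor(s["image"],cv2.COLOR_RGB2GRAY).astype(float)
    v,u=np.mgrid[0:400,0:640]
    d=np.stack([(u-K[0,2])/K[0,0],(v-K[1,2])/K[1,1],np.ones_like(u,float)],-1)@M
    for h in(.11,):
        P=C+d*((h-C[2])/d[...,2])[...,None]
        r=P[...,:2]-np.array([.5809,-.2457]);a=r@ex;b=r@ey
        w=(abs(a)<.024)&(abs(b)<.014); ref=np.median(g[(abs(a)<.024)&(abs(b)>.009)&(abs(b)<.016)])
        wt=np.clip(ref-g-4,0,None)*w
        ca,cb=(wt*a).sum()/wt.sum(),(wt*b).sum()/wt.sum()
        A,B=a[w&(wt>8)],b[w&(wt>8)]
        print(n,"ref",ref,"offset mm x,y",round(ca*1e3,2),round(cb*1e3,2),"extent",(A.min()*1e3).round(1),(A.max()*1e3).round(1),(B.min()*1e3).round(1),(B.max()*1e3).round(1),"ang",np.degrees(.5*np.arctan2(2*(wt*(a-ca)*(b-cb)).sum(),(wt*((a-ca)**2-(b-cb)**2)).sum())).round(1))
    # lid rectangle again
    Q=cloud(s);z=Q[...,2];q=(abs(z-.11)<.005)&(abs(Q[...,0]-.576)<.12)&(abs(Q[...,1]+.231)<.12)
    print(cv2.minAreaRect((Q[q][:,:2]*1000).astype(np.float32)))
E
```

```text
top ref 112.0 offset mm x,y 0.69 0.17 extent -18.6 19.4 -7.5 7.5 ang -0.4
((577.3157958984375, -231.0958251953125), (150.31675720214844, 111.68685913085938), 17.762161254882812)
side ref 104.0 offset mm x,y -2.04 -1.49 extent -24.0 16.6 -13.6 13.8 ang -1.1
((575.2552490234375, -232.1085968017578), (152.8933868408203, 110.40986633300781), 17.853595733642578)
```

```bash

python3 -m crank '.06 .28 .2 0 0 .003;0 0 .6 0 0 0;0 0 .8 0 0 0;0 0 .8 0 0 0;0 0 .5 0 0 0' >/dev/null
python3 -m crank '0 0 .3 0 0 0;0 0 .14 0 0 0;0 0 0 0 0 0;0 0 0 0 0 0;0 0 0 0 0 0'
python3 err.py .5583 .2134 .091 83.2

```

```text
t: 11.75
tcp_pos: [0.5597, 0.2136, 0.0929]
tool_rot: [0.061, 0.998, 0.0, 0.001]
force: [0.6, -0.0, 0.4]
finger_gap: 1.0
gripper_force: 0.0
shift units [ 0.034 -0.008  0.048] turn z units -0.0018 tilt x,y [0.0005 0.0015] t 11.75 q [ 0.18  0.68  1.61  0.    0.85 -1.27] tcp [0.5597 0.2136 0.0929] F [ 0.6 -0.   0.4] gap 1.0 gf 0.0
```

```bash

python3 -m crank '.034 -.008 .04 0 .0015 0;0 0 0 0 0 0;0 0 0 0 0 0;0 0 0 0 0 0;0 0 0 0 0 0' >/dev/null
python3 -m crank '0 0 0 0 0 0;0 0 0 0 0 0;0 0 0 0 0 0;0 0 0 0 0 0;0 0 0 0 0 0' -1 50 >/dev/null
python3 -m crank '0 0 0 0 0 0;0 0 0 0 0 0;0 0 0 0 0 0;0 0 0 0 0 0;0 0 0 0 0 0'
python3 err.py .5583 .2134 .091 83.2
python3 -m crank '0 0 -.1 0 0 0;0 0 -.2 0 0 0;0 0 -.4 0 0 0;0 0 -.5 0 0 0;0 0 -.6 0 0 0' 
python3 -m crank '0 0 -.7 0 0 0;0 0 -.8 0 0 0;0 0 -.7 0 0 0;0 0 -.3 0 0 0;0 0 0 0 0 0'
python3 err.py .5809 -.2457 .27 107.75

```

```text
t: 13.25
tcp_pos: [0.5576, 0.2134, 0.0902]
tool_rot: [0.061, 0.998, 0.0, -0.001]
force: [0.9, 1.6, 1.7]
finger_gap: 0.273
gripper_force: 49.6
shift units [-0.016  0.002 -0.019] turn z units -0.0018 tilt x,y [ 0.0002 -0.0011] t 13.25 q [ 0.18  0.68  1.62  0.    0.85 -1.27] tcp [0.5576 0.2134 0.0902] F [0.9 1.6 1.7] gap 0.273 gf 49.6
t: 13.75
tcp_pos: [0.5566, 0.2128, 0.1624]
tool_rot: [0.061, 0.998, -0.0, -0.002]
force: [-0.3, -0.1, -1.0]
finger_gap: 0.276
gripper_force: 49.4
t: 14.25
tcp_pos: [0.5586, 0.2132, 0.2641]
tool_rot: [0.061, 0.998, 0.0, 0.001]
force: [0.0, -0.5, -1.3]
finger_gap: 0.278
gripper_force: 49.4
shift units [ -1.943 -11.322  -0.155] turn z units -0.2745 tilt x,y [0.0006 0.001 ] t 14.25 q [ 0.18  0.45  1.47  0.    1.22 -1.27] tcp [0.5586 0.2132 0.2641] F [ 0.  -0.5 -1.3] gap 0.278 gf 49.4
```

```bash

python3 -m crank '-.06 -.4 0 0 0 0;-.12 -.7 0 0 0 0;-.12 -.7 0 0 0 0;-.12 -.7 0 0 0 0;-.12 -.7 0 0 0 0' >/dev/null
python3 -m crank '-.12 -.7 0 0 0 0;-.12 -.7 0 0 0 0;-.12 -.7 0 0 0 0;-.12 -.7 0 0 0 0;-.12 -.7 0 0 0 0' >/dev/null
python3 -m crank '-.12 -.7 0 0 0 0;-.12 -.7 0 0 0 0;-.12 -.7 0 0 0 0;-.12 -.7 0 0 0 0;-.12 -.7 0 0 0 0' >/dev/null
python3 -m crank '-.12 -.7 0 0 0 0;-.1 -.4 0 0 0 0;0 0 0 0 0 -.09;0 0 0 0 0 -.09;0 0 0 0 0 -.09'
python3 -m crank '0 0 0 0 0 0;0 0 0 0 0 0;0 0 0 0 0 0;0 0 0 0 0 0;0 0 0 0 0 0'
python3 err.py .5809 -.2457 .23 107.75

```

```text
t: 16.25
tcp_pos: [0.5796, -0.245, 0.26]
tool_rot: [-0.153, 0.988, 0.002, -0.003]
force: [-0.4, -0.8, -1.0]
finger_gap: 0.273
gripper_force: 49.3
t: 16.75
tcp_pos: [0.5808, -0.2449, 0.2619]
tool_rot: [-0.15, 0.989, 0.0, -0.001]
force: [0.3, 0.7, -0.4]
finger_gap: 0.272
gripper_force: 49.3
shift units [ 0.002 -0.02   0.798] turn z units -0.0049 tilt x,y [ 0.0006 -0.0014] t 16.75 q [-0.58  0.5   1.38 -0.    1.26 -2.45] tcp [ 0.5808 -0.2449  0.2619] F [ 0.3  0.7 -0.4] gap 0.272 gf 49.3
```

```bash

python3 -m crank '0 -.02 .3 0 -.001 -.005;0 0 .5 0 0 0;0 0 .5 0 0 0;0 0 0 0 0 0;0 0 0 0 0 0' >/dev/null
python3 -m crank '0 0 0 0 0 0;0 0 0 0 0 0;0 0 0 0 0 0;0 0 0 0 0 0;0 0 0 0 0 0' >/dev/null
python3 err.py .5809 -.2457 .20 107.75
python3 - <<'E'
from h import *
o=[]
for n in("top","side"):
    s=snapshot(n);np.savez(n+"3.npz",**s);o.append(s["image"][:,:,::-1])
a=o[0][140:240,390:490];b=o[1][210:310,375:475]
cv2.imwrite("pics/c3.png",cv2.resize(np.hstack([a,b]),None,fx=4,fy=4,interpolation=cv2.INTER_CUBIC))
E
```

```text
shift units [0.005 0.004 0.257] turn z units 0.0005 tilt x,y [ 0.0003 -0.0001] t 17.75 q [-0.58  0.56  1.44  0.    1.15 -2.46] tcp [ 0.5811 -0.2458  0.2103] F [ 0.4  0.4 -0.7] gap 0.279 gf 49.3
```

View pics/c3.png

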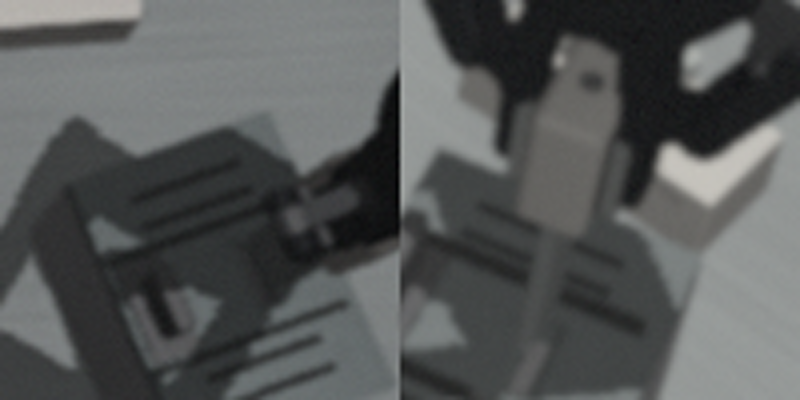

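The side half shows the white head at (560,180), with the blade running down to about (540,340) at the slot's start; the blade looks upright. I'll check its offset with the depth points.

```bash
python3 - <<'E'
from h import *
ex=np.array([.9527,.304]);ey=np.array([-.304,.9527])
s=np.load("side3.npz");P=cloud(s);r=P[...,:2]-np.array([.5809,-.2457]);a=r@ex*1e3;b=r@ey*1e3;z=P[...,2]
near=(abs(a)<30)&(abs(b)<15)
for lo,hi in((.128,.14),(.14,.15),(.15,.16),(.16,.17),(.17,.18),(.18,.19),(.19,.2),(.21,.22),(.22,.23),(.23,.24)):
    w=near&(z>lo)&(z<hi)
    if w.sum()<3: continue
    print(lo,w.sum(),"a",np.percentile(a[w],[5,25,50,75,95]).round(1),"b",np.percentile(b[w],[5,25,50,75,95]).round(1))
E
```

```text
0.128 37 a [-14.1 -13.5 -13.   -1.2  12.3] b [-2.4 -2.2 -1.9  0.8  2.8]
0.14 35 a [-14.8 -14.1 -12.1  -0.5   9.3] b [-2.6 -2.4 -1.8  0.5  2.5]
0.15 39 a [-14.7 -13.9 -12.8   1.2  11.4] b [-2.7 -2.4 -2.1  0.1  2.5]
0.16 33 a [-14.7 -13.8 -13.   -5.1   6.4] b [-2.7 -2.5 -2.1  0.4  2.4]
0.17 33 a [-14.9 -14.2 -13.4  -6.    2.1] b [-2.8 -2.5 -2.1  0.8  2.9]
0.18 24 a [-14.9 -14.6 -13.9 -12.7  -7.5] b [-2.8 -2.4 -0.8  0.8  1.7]
0.19 19 a [-14.8 -14.3 -14.1 -13.6 -12.6] b [-2.7 -1.8 -0.2  1.5  2.5]
0.21 111 a [-22.  -21.2 -20.6 -19.4 -12.7] b [-12.6  -7.9  -0.5   6.3  13.4]
0.22 125 a [-22.  -21.1 -20.6 -19.4 -12.7] b [-13.6  -9.3  -2.1   5.   13.3]
0.23 125 a [-22.  -21.3 -20.7 -19.4 -12.2] b [-13.4  -9.2  -2.4   4.9  13.5]
```

```bash

python3 -m crank '.025 0 .1 0 0 0;0 0 .1 0 0 0;0 0 .1 0 0 0;0 0 .05 0 0 0;0 0 0 0 0 0' 
python3 -m crank '0 0 .03 0 0 0;0 0 .03 0 0 0;0 0 .03 0 0 0;0 0 .03 0 0 0;0 0 0 0 0 0' 
python3 err.py .5809 -.2457 .157 107.75

```

```text
t: 18.35
tcp_pos: [0.5798, -0.2458, 0.1952]
tool_rot: [-0.155, 0.988, 0.001, -0.001]
force: [0.3, -0.3, -0.1]
finger_gap: 0.277
gripper_force: 49.3
t: 18.85
tcp_pos: [0.5801, -0.246, 0.1912]
tool_rot: [-0.155, 0.988, 0.0, -0.0]
force: [-0.0, 0.4, -1.7]
finger_gap: 0.277
gripper_force: 49.5
shift units [-0.021  0.002  0.854] turn z units 0.0004 tilt x,y [ 0.0006 -0.0003] t 18.85 q [-0.58  0.58  1.46  0.    1.1  -2.46] tcp [ 0.5801 -0.246   0.1912] F [-0.   0.4 -1.7] gap 0.277 gf 49.5
```

```bash

python3 -m crank '0 0 .03 0 0 0;0 0 .03 0 0 0;0 0 .03 0 0 0;0 0 .03 0 0 0;0 0 0 0 0 0' 
python3 -m crank '0 0 .02 0 0 0;0 0 .02 0 0 0;0 0 .02 0 0 0;0 0 0 0 0 0;0 0 0 0 0 0' 
python3 err.py .5809 -.2457 .157 107.75

```

```text
t: 19.35
tcp_pos: [0.5801, -0.2462, 0.1861]
tool_rot: [-0.155, 0.988, 0.0, -0.0]
force: [0.0, -1.6, -2.0]
finger_gap: 0.277
gripper_force: 49.4
t: 19.85
tcp_pos: [0.5801, -0.2462, 0.1839]
tool_rot: [-0.155, 0.988, 0.0, -0.0]
force: [-0.6, -1.2, -0.2]
finger_gap: 0.272
gripper_force: 49.4
shift units [-0.023  0.005  0.673] turn z units 0.0005 tilt x,y [ 0.0004 -0.0004] t 19.85 q [-0.58  0.59  1.46 -0.    1.09 -2.46] tcp [ 0.5801 -0.2462  0.1839] F [-0.6 -1.2 -0.2] gap 0.272 gf 49.4
```

```bash

python3 -m crank '0 0 .05 0 0 0;0 0 .07 0 0 0;0 0 .07 0 0 0;0 0 .05 0 0 0;0 0 0 0 0 0' 
python3 -m crank '0 0 .05 0 0 0;0 0 .1 0 0 0;0 0 .1 0 0 0;0 0 .1 0 0 0;0 0 .05 0 0 0' 
python3 -m crank '0 0 0 0 0 0;0 0 0 0 0 0;0 0 0 0 0 0;0 0 0 0 0 0;0 0 0 0 0 0' 
python3 err.py .5809 -.2457 .157 107.75
python3 - <<'E'
from h import *
s=snapshot("side")
cv2.imwrite("pics/c4.png",cv2.resize(s["image"][200:350,330:480,::-1],None,fx=4,fy=4,interpolation=cv2.INTER_CUBIC))
P=cloud(s);r=P[...,:2]-np.array([.5809,-.2457]);a=r@np.array([.9527,.304])*1e3;b=r@np.array([-.304,.9527])*1e3;z=P[...,2]
w=(abs(a)<30)&(abs(b)<16)&(z>.118)&(z<.22)&(a<-18.5);print("head face z",np.percentile(z[w],[1,5,95,99]).round(4))
E
```

```text
t: 20.35
tcp_pos: [0.5801, -0.2461, 0.1738]
tool_rot: [-0.155, 0.988, 0.0, -0.0]
force: [-0.5, -2.0, -2.3]
finger_gap: 0.272
gripper_force: 49.4
t: 20.85
tcp_pos: [0.5801, -0.246, 0.1578]
tool_rot: [-0.155, 0.988, 0.0, -0.0]
force: [-0.4, -3.3, 0.5]
finger_gap: 0.274
gripper_force: 49.7
t: 21.35
tcp_pos: [0.5801, -0.246, 0.1582]
tool_rot: [-0.155, 0.988, 0.0, -0.0]
force: [0.3, -2.3, -3.3]
finger_gap: 0.272
gripper_force: 49.2
shift units [-0.022  0.002  0.031] turn z units 0.0005 tilt x,y [ 0.0006 -0.0004] t 21.35 q [-0.58  0.62  1.49  0.    1.04 -2.46] tcp [ 0.5801 -0.246   0.1582] F [ 0.3 -2.3 -3.3] gap 0.272 gf 49.2
head face z [0.1547 0.1574 0.2008 0.2027]
```

View pics/c4.png

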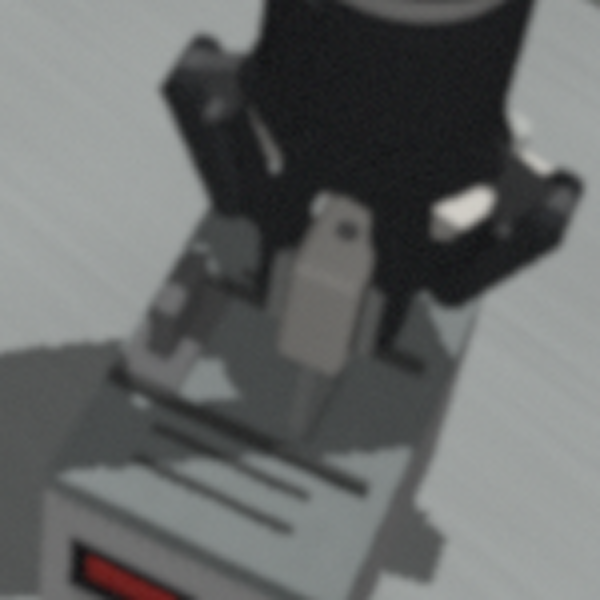

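The blade is in the slot: the head's underside at (315,365) is well above the lid, and the cap is open at left (170,310). A small relief of the sideways force, then hand in.

```bash

python3 -m crank '0 -.01 0 0 0 0;0 0 0 0 0 0;0 0 0 0 0 0;0 0 0 0 0 0;0 0 0 0 0 0' 
python3 -m crank '0 0 0 0 0 0;0 0 0 0 0 0;0 0 0 0 0 0;0 0 0 0 0 0;0 0 0 0 0 0' 
python3 -c "
from station import manip
print(manip.sign_off())"
```

```text
t: 21.9
tcp_pos: [0.5801, -0.2461, 0.1583]
tool_rot: [-0.155, 0.988, 0.001, -0.0]
force: [0.5, -0.5, -1.4]
finger_gap: 0.277
gripper_force: 49.2
t: 22.4
tcp_pos: [0.5801, -0.2462, 0.1584]
tool_rot: [-0.155, 0.988, 0.001, -0.0]
force: [-0.2, -0.7, -1.1]
finger_gap: 0.275
gripper_force: 49.3
the job is handed in; nothing more can be done
None
```

The job is handed in at 22.4 s with no verdict returned: the cap is at its open end stop and the probe is held upright in the slot, its tip about 37 mm below the lid with about 1 N measured at the wrist.

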